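# Isolate the overlocker at the sewing machine repair bench

## Task

The overlocker is about to be opened for repair, so isolate it: flip the long toggle lever on the larger grey switch box over its centre until it clicks into its other position, then let go. Leave the short toggle lever of the smaller lamp switch box as it is.

Things in the scene. Friction and masses are not known exactly. Their poses are not given: they have to be found in the camera images.
- isolator_box: Larger grey steel switch box, screwed to the bench, 110 (x) x 80 (y) x 45 mm high. Origin: centre of its underside; z up; its x axis is turned up to 0.8 rad from straight ahead of the robot. The lever's pivot is at the centre of its top face (45 mm above the origin). At the start the lever leans to the box's -x side, its tip 27 mm to -x of the pivot and 101 mm above the bench.
- isolator_lever (a joint): Angle (rad) of the larger box's steel bat lever, 62 mm long, 9 to 15 mm thick, which tips along the box's x axis only: 0 at the start (leaning 0.45 rad from vertical to -x), 0.45 upright, 0.9 flipped (leaning to +x). A spring holds it at either end and snaps it over past 0.45; it takes about 3 to 4 N sideways near the tip.
- lamp_box: Smaller grey switch box, of the bench lamp, screwed to the bench 180 mm or more from the larger one (centre to centre): 70 (x) x 55 (y) x 35 mm high, with a 28 mm toggle lever at the centre of its top (highest point 63 mm above the bench). Origin: centre of its underside; z up. Not to be switched.
- lamp_lever (a joint): Angle of the short lever, rad: 0 at the start, 0.9 flipped. Must stay at 0 (it snaps over past 0.45).
There are look-alikes about, which are no part of the job. Leave any black or orange look-alike of the isolator_box alone.

How it is judged (in metres and radians):
At the end, for the whole second after the job is handed in: The long lever of the larger box rests flipped over to its far position (joint above 0.75 of 0.9 rad) and the lamp's short lever is still in its first position (below 0.2 rad) (value of joint isolator_lever above 0.75 rad and value of joint lamp_lever below 0.2 rad); the robot touches nothing.
It fails at once if the lamp's short toggle lever is flipped past its centre (value of joint lamp_lever above 0.45 rad).
It also fails if it takes over 32 s, if anything falls off the work surface, if the arm or the gripper's body presses on something with over 40 N, if the wrist force passes 120 N, or if a joint passes its speed limit or range.

## Robot

A 7-joint arm with a two-finger parallel gripper is mounted at the origin on the work surface. World frame = base frame: x ahead of the robot, y to its left, z up, the work surface at z = 0. Lengths are in mm, angles in rad, forces in N, time in s.
With the tool pointing down it reaches from about 425 to 950 mm from the base axis. Payload 4.7 kg.
Tool frame: the origin (TCP) lies on the centre line of the jaws, within the pads' length; the fingertips stand 17 mm ahead of it and the grasp point (between the pads) lies 2 mm behind it; z points along the fingers, y is the line along which they close (so a half turn about z gives the same grasp; the last joint's range is limited). The gripper opens to 87 mm and grips with 3 to 60 N. Pads are 19 mm wide; open, the fingers measure 117 mm over their backs; the gripper's body (75 mm by 190 mm) begins 51 mm behind the grasp point.
Start: joints at [-1.141, 0.469, -0.049, 1.532, 0.024, 1.141, -0.082], TCP at [298.903, 605.231, 239.573] pointing down, gripper open.
Joint ranges: [-2.59, 2.59], [-0.33, 1.99], [-1.39, 1.29], [0.1, 2.45], [-1.04, 4.18], [0.21, 1.99], [-2.66, 2.66]. Speed limits (rad/s): [2.57, 2.57, 3.14, 3.14, 3.14, 3.14, 3.14].

## Interface

Orientations are given as a unit quaternion [w, x, y, z].
In Python, from cell import env gives the robot as it stands.
- The arm moves only by the tool send_rows, never from a script. Its argument "steps" is a list that holds one entry, the list of rows, each a list of 6 numbers: the shift along the tool's x, y, z in m, then the turn, a rotation vector about the tool's x, y, z in degrees. In form: [[[x, y, z, ax, ay, az], ...]]. A call has exactly 8 rows; each row is the pose to reach, as a shift and turn from the pose commanded when the call began, along the tool's axes at that moment; what a row does not reach only later rows make up. A row lasts 1/10 s, in which the tool goes at most 50 mm and 8.59 degrees, less where a joint would pass 70% of its speed; a pose out of reach is approached as far as the arm can. A call with a gripper value outside its range is refused whole. "gripper" is the closure, from 0 (fully open) to 1 (shut), set as the call begins (left out, the last holds). The fingers move at their own pace and stop on an object; the grip force is fixed at half the most. Time passes only in rows, so rows that repeat a pose let the fingers close, or fill a call up. It gives the time, the measured TCP pose, the force, the opening and the grip force at its end, in the units of the state.
- env.state(): the state, without advancing time (a new reading comes with each control period).
- env.camera(name): name is "side" or "top"; returns a dict with "frame" (420x560x3 uint8, red, green, blue), "fx", "fy", "cx", "cy" (pixels), "k1" (the pictures are not rectified: a ray, as slopes to the right and down, at radius r is drawn at 1 + k1 r^2 times it, then the intrinsics apply), "R" (3x3) and "t" (3): a world point X has camera coordinates R X + t. Camera axes: x right, y down, z forward; pixel columns grow to the right and rows downward; lengths in mm; the calibration is good to about 2 mm. A picture is of the moment at which its call begins. There is no depth.
- env.close_job(): hands the job in; it is judged then, once.
The state is a dict: "clock": time; "joint_pos": joint angles; "joint_velocities": joint speeds; "effort": joint torques, N m; "tool_pos": TCP position; "tcp_rot": TCP orientation; "contact_force": force on the tool from outside, world axes, zero at the start; "torque": the same for the moment, N m; "gripper_width": opening from 0.0 (shut) to 1.0 (fully open); "grasp_force": force on a finger pad.
Only numpy, scipy, OpenCV 4.12 (cv2) and the standard library are available. Lean on these libraries where they do the work, as an engineer would, in place of code of your own. Each camera call takes 0.05 s, during which the arm holds its last target. There are 200 camera calls.

## Working session

There is one attempt and no reset: what is moved stays moved. The work goes in short steps, Python scripts to look and compute and a tool call to move; the robot and the scene stay as the last step left them, time stands still between calls to the robot, and variables do not carry over. Pictures are saved under pics/ and viewed, at most 10 in all, crops included, and the job is handed in when it is done.

Besides the shell and the picture viewer there is one more tool, called after "Emit:" as name([rows], argument=value, ...), one row to a line, values as JSON. send_rows: Moves the arm, as the interface text tells. Its arguments: {"type":"object","properties":{"steps":{"type":"array","items":{"type":"array","items":{"type":"array","items":{"type":"number"}}}},"gripper":{"type":"number"}},"required":["steps"]}

```bash
mkdir -p pics; ls; cat > h.py <<'E'
import numpy as np, cv2, pickle
def snap(env,n,tag):
    c=env.camera(n); cv2.imwrite(f'pics/{tag}.png',c['frame'][:,:,::-1]); pickle.dump(c,open(f'pics/{tag}.pkl','wb')); return c
def load(tag): return pickle.load(open(f'pics/{tag}.pkl','rb'))
def ray(c,u,v):
    d=np.array([(u-c['cx'])/c['fx'],(v-c['cy'])/c['fy']]); s=d.copy()
    for _ in range(30): s=d/(1+c['k1']*(s@s))
    R=np.array(c['R']);t=np.array(c['t']).ravel()
    return -R.T@t, R.T@np.array([s[0],s[1],1])
def onz(c,u,v,z):
    o,d=ray(c,u,v); return o+d*(z-o[2])/d[2]
def tri(c1,p1,c2,p2):
    o1,d1=ray(c1,*p1);o2,d2=ray(c2,*p2)
    k=np.linalg.lstsq(np.c_[d1,-d2],o2-o1,rcond=None)[0]
    a=o1+k[0]*d1;b=o2+k[1]*d2; return (a+b)/2,np.linalg.norm(a-b)
def proj(c,X):
    p=np.array(c['R'])@X+np.array(c['t']).ravel(); s=p[:2]/p[2]; s=s*(1+c['k1']*(s@s))
    return np.array([c['fx']*s[0]+c['cx'],c['fy']*s[1]+c['cy']])
E
python3 - <<'E'
from cell import env; from h import *
a=snap(env,'top','t0');b=snap(env,'side','s0')
s=env.state();print(s)
for c in(a,b):print(ray(c,280,210),c['k1'])
E
```

```text
pics
{'clock': 0.1, 'joint_pos': array([-1.14088379,  0.46937997, -0.04859325,  1.53356363,  0.02408682,
        1.14101161, -0.08230985]), 'joint_velocities': array([ 0.00123925, -0.00140744, -0.0003033 , -0.00355752,  0.00013414,
       -0.00066281, -0.00010228]), 'effort': array([ 1.16355168e-03, -5.09166276e+01, -8.10529059e-02, -2.36830562e+01,
       -6.15501450e-02,  3.44175962e-02,  6.09940412e-05]), 'tool_pos': array([298.70598595, 604.7418787 , 238.59599638]), 'tcp_rot': array([-1.77277485e-04,  2.27393500e-01,  9.73802550e-01, -8.70946501e-04]), 'contact_force': array([0.94885788, 0.34592866, 0.03549253]), 'torque': array([ 0.03347665, -0.01632999, -0.05067769]), 'grasp_force': 0.0, 'gripper_width': 1.0003333926097344}
(array([251.11901354, -15.43575266, 866.70939451]), array([ 0.17204073, -0.01996248, -0.98516968])) -0.04194610891661653
(array([ 282.78576797, -679.9310925 ,  739.30925391]), array([ 0.13057472,  0.68908199, -0.71283104])) -0.07320595190135276
```

View pics/t0.png

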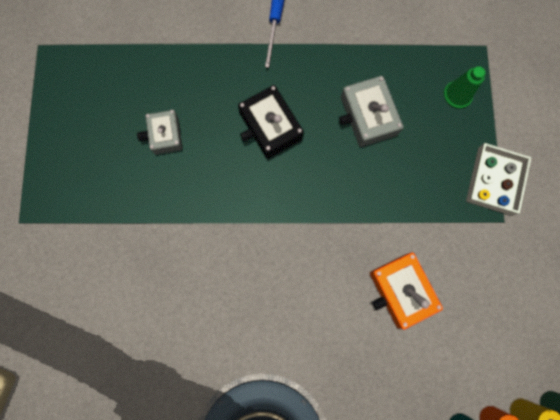

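View pics/s0.png

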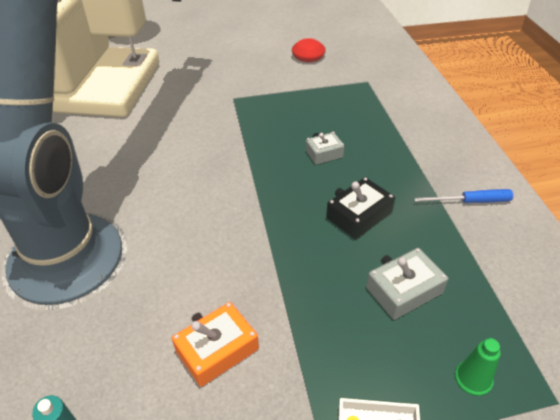

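Candidates in the top view are the grey large box (372,110), the grey small box (162,131), the black box (270,120) and the orange box (406,290). The isolator should be the large grey one at (372,110), matching side view (407,282). The small grey one is the lamp, and the black and orange ones are look-alikes. I'll confirm this in a crop.

```bash
python3 - <<'E'
from h import *
a=load('t0');b=load('s0')
A=a['frame'][65:155,330:415];B=b['frame'][240:325,360:455]
f=lambda I:cv2.resize(I,(400,400),interpolation=cv2.INTER_CUBIC)
cv2.imwrite('pics/crop.png',np.hstack([f(A),f(B)])[:,:,::-1])
for nm,c,(x0,x1,y0,y1) in(('top',a,(330,415,65,155)),('lamp',a,(145,190,105,158))):
    h=cv2.cvtColor(c['frame'],cv2.COLOR_RGB2HSV);m=np.zeros(h.shape[:2],np.uint8)
    m[y0:y1,x0:x1]=((h[y0:y1,x0:x1,2]>85)&(h[y0:y1,x0:x1,1]<70))*255
    k=max(cv2.findContours(m,0,2)[0],key=cv2.contourArea);r=cv2.minAreaRect(k)
    print(nm,r,cv2.boxPoints(r).round(1).tolist(),cv2.approxPolyDP(cv2.convexHull(k),3,True)[:,0].tolist())
E
```

```text
top ((373.0616760253906, 107.08712768554688), (60.062522888183594, 42.8204345703125), 68.74949645996094) [[342.20001220703125, 86.9000015258789], [382.1000061035156, 71.30000305175781], [403.8999938964844, 127.30000305175781], [364.0, 142.8000030517578]] [[381, 75], [403, 127], [364, 139], [343, 88]]
lamp ((161.63323974609375, 129.05502319335938), (37.18400955200195, 30.607582092285156), 81.46923065185547) [[143.6999969482422, 112.9000015258789], [174.0, 108.4000015258789], [179.5, 145.1999969482422], [149.3000030517578, 149.6999969482422]] [[173, 109], [178, 144], [150, 149], [145, 114]]
```

View pics/crop.png

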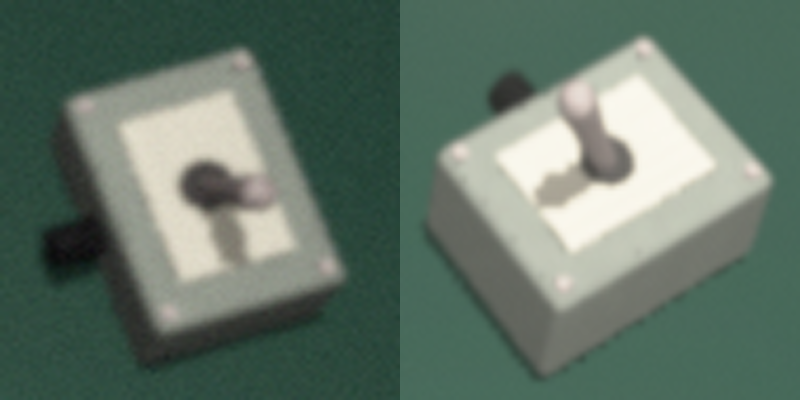

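The crop confirms the large grey box. In the top view its face corners are near (344,88), (382,76), (403,127) and (364,140), the lever base is at (373.6,106.6) and the tip at (384.8,108.2). In the side view the base is at (409,273) and the tip at (402,261).

```bash
python3 - <<'E'
from h import *
from scipy.spatial.transform import Rotation as Ro
a=load('t0');b=load('s0')
Z=lambda c,P,z:np.array([onz(c,*p,z) for p in P])
T=Z(a,[(344.2,88.2),(382.1,75.6),(403.3,126.9),(364,140.4)],45)
sc=lambda u,v:(360+u*95/400,240+v*85/400)
S=Z(b,[sc(440,150),sc(645,35),sc(772,182),sc(560,310)],45)
for Q in(T,S):
    print(Q.round(0).tolist(),'c',Q.mean(0).round(1),np.linalg.norm(np.roll(Q,-1,0)-Q,axis=1).round(0))
d=T[0]-T[3]+T[1]-T[2];print('yawtop',np.arctan2(d[1],d[0]))
print('base',onz(a,373.6,106.6,45),onz(b,409.2,273.4,45),'tip',onz(a,384.8,108.2,98),onz(b,402,260.8,98),tri(a,(384.8,108.2),b,(402,260.8)))
print('lamp',Z(a,[(173,109),(178,144),(150,149),(145,114)],30).mean(0))
print(Ro.from_quat([.2273935,.97380255,-.00087,-.000177]).as_matrix().round(3))
E
```

```text
[[623.0, -152.0, 45.0], [648.0, -224.0, 45.0], [548.0, -258.0, 45.0], [522.0, -185.0, 45.0]] c [ 585.2 -204.6   45. ] [ 76. 106.  78. 106.]
[[683.0, -219.0, 45.0], [792.0, -188.0, 45.0], [808.0, -262.0, 45.0], [698.0, -293.0, 45.0]] c [ 745.4 -240.6   45. ] [113.  76. 113.  75.]
yawtop 0.3173946938095394
base [ 586.8253856  -205.07143609   45.        ] [ 591.09191782 -201.5005515    45.        ] tip [ 562.32599372 -212.05444557   98.        ] [ 565.65002154 -212.00717366   98.        ] (array([ 564.03171399, -212.28942566,   97.87153911]), np.float64(3.0675898218569047))
lamp [549.4340041  185.18390467  30.        ]
[[-0.897  0.443 -0.001]
 [ 0.443  0.897 -0.002]
 [-0.    -0.002 -1.   ]]
```

Pivot is about (588,-204,45), with box x at yaw 0.317. The plan is to close the fingers, travel high with a yaw turn of about +135° around tool z, then come down on the box's -x side and push towards +x.

Emit:
send_rows([
  [[-0.05,-0.025,0,0,0,8],[-0.1,-0.05,0,0,0,16],[-0.15,-0.075,0,0,0,24],[-0.2,-0.1,0,0,0,32],[-0.25,-0.125,0,0,0,40],[-0.3,-0.15,0,0,0,48],[-0.35,-0.175,0,0,0,56],[-0.38,-0.19,0,0,0,64]],
], gripper=1)

```text
clock: 0.9
tool_pos: [541.1, 284.6, 239.4]
tcp_rot: [-0.0, 0.711, 0.703, -0.0]
contact_force: [0.7, -0.7, -0.1]
gripper_width: 0.361
grasp_force: 0.0
```

```bash
cat > go.py <<'E'
import sys; from cell import env; from h import *
from scipy.spatial.transform import Rotation as Ro
s=env.state();q=s['tcp_rot'];M=Ro.from_quat([*q[1:],q[0]])
ux=np.array([np.cos(.317),np.sin(.317),0]);z=np.array([0,0,-1.]);y=np.cross(z,ux)
G=Ro.from_matrix(np.c_[ux,y,z]);P=np.array([588,-204,45.])
d=s['tool_pos']-P
print(s['clock'],s['tool_pos'].round(1),'boxframe',d@ux,d@y,d[2],'F',s['contact_force'].round(1),'w',s['gripper_width'],'j',s['joint_pos'].round(2))
T=P+ux*float(sys.argv[1])+np.array([0,0,float(sys.argv[2])])
print('shift',M.inv().apply(T-s['tool_pos']).round(1),'turn',(M.inv()*G).as_rotvec(degrees=True).round(2))
E
python3 go.py -65 140
```

```text
0.9 [541.1 284.6 239.4] boxframe 107.75340506388574 -478.8552891922156 194.36598886031322 F [ 0.7 -0.7 -0.1] w 0.3611814054920395 j [-0.77  0.37  0.29  1.71 -0.12  1.08 -0.46]
shift [-509.    -9.5   54.3] turn [-2.000e-02  1.000e-02  7.123e+01]
```

Emit:
send_rows([
  [[-0.05,0,0,0,0,8],[-0.1,0,0,0,0,16],[-0.15,0,0,0,0,24],[-0.2,0,0,0,0,32],[-0.25,0,0,0,0,40],[-0.3,0,0,0,0,48],[-0.35,0,0,0,0,56],[-0.4,0,0,0,0,64]],
])

```text
clock: 1.7
tool_pos: [537.9, -115.3, 239.4]
tcp_rot: [-0.0, 0.976, 0.22, 0.0]
contact_force: [1.3, -0.2, -0.6]
gripper_width: 0.003
grasp_force: 0.0
```

```bash
python3 go.py -65 140
```

```text
1.7 [ 537.9 -115.3  239.4] boxframe -19.97598860838653 -99.90866591231156 194.43018286327185 F [ 1.3 -0.2 -0.6] w 0.0029479761703050072 j [-0.4   0.3   0.66  1.86 -0.21  1.05 -0.77]
shift [-57.3  93.5  54.4] turn [-0.03 -0.01  7.25]
```

Emit:
send_rows([
  [[-0.02,0.03,0,0,0,3],[-0.04,0.06,0,0,0,6],[-0.055,0.09,0.01,0,0,7.2],[-0.057,0.0935,0.03,0,0,7.2],[-0.057,0.0935,0.054,0,0,7.2],[-0.057,0.0935,0.054,0,0,7.2],[-0.057,0.0935,0.054,0,0,7.2],[-0.057,0.0935,0.054,0,0,7.2]],
])

```text
clock: 2.5
tool_pos: [528.4, -222.6, 186.6]
tcp_rot: [0.0, 0.987, 0.161, 0.001]
contact_force: [0.8, -0.6, 1.0]
gripper_width: 0.008
grasp_force: 0.0
```

```bash
python3 go.py -65 55; python3 - <<'E'
from cell import env; from h import *
a=snap(env,'top','t1');b=snap(env,'side','s1')
f=lambda I:cv2.resize(I,(400,400),interpolation=cv2.INTER_CUBIC)
cv2.imwrite('pics/c1.png',np.hstack([f(a['frame'][40:180,300:440]),f(b['frame'][190:330,330:470])])[:,:,::-1])
E
```

```text
2.5 [ 528.4 -222.6  186.6] boxframe -62.41878621211773 -0.926975854823241 141.59351278607906 F [ 0.8 -0.6  1. ] w 0.007871858124867407 j [-0.2   0.41  0.68  1.87 -0.31  0.97 -0.62]
shift [-2.7  0.8 86.6] turn [ 0.05 -0.08  0.39]
```

View pics/c1.png

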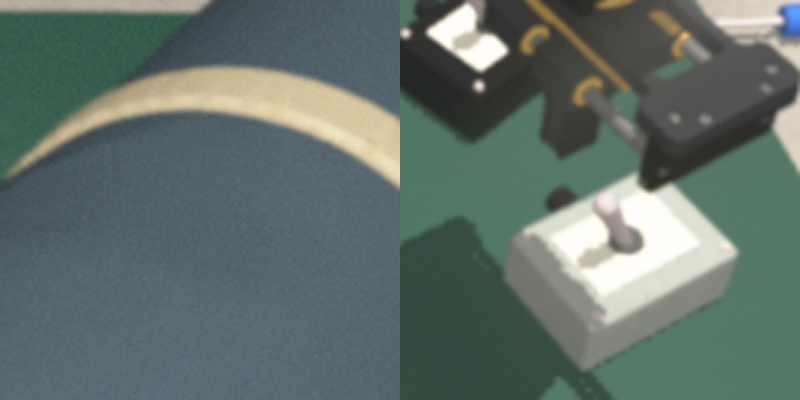

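The side view shows the gripper on the -x side of the box, with the lever tip at crop (607,203) still leaning to -x. The arm hides the top view. I'll descend now.

Emit:
send_rows([
  [[-0.002,0.001,0.02,0,0,0.4],[-0.002,0.001,0.04,0,0,0.4],[-0.002,0.001,0.06,0,0,0.4],[-0.002,0.001,0.075,0,0,0.4],[-0.002,0.001,0.085,0,0,0.4],[-0.002,0.001,0.086,0,0,0.4],[-0.002,0.001,0.086,0,0,0.4],[-0.002,0.001,0.086,0,0,0.4]],
])

```text
clock: 3.4
tool_pos: [526.7, -224.5, 100.3]
tcp_rot: [0.0, 0.988, 0.157, 0.001]
contact_force: [-0.3, -0.2, -0.7]
gripper_width: 0.005
grasp_force: 0.0
```

```bash
python3 go.py 0 55
```

```text
3.4 [ 526.7 -224.5  100.3] boxframe -64.63517029630496 0.36658979610745296 55.3402098465759 F [-0.3 -0.2 -0.7] w 0.004785487549196025 j [-0.13  0.52  0.62  1.94 -0.41  0.8  -0.54]
shift [64.6 -0.4  0.4] turn [ 0.05 -0.08 -0.05]
```

Now push slowly along tool x.

Emit:
send_rows([
  [[0.012,0,0,0,0,0],[0.024,0,0,0,0,0],[0.032,0,0,0,0,0],[0.04,0,0,0,0,0],[0.048,0,0,0,0,0],[0.056,0,0,0,0,0],[0.064,0,0,0,0,0],[0.066,0,0,0,0,0]],
])

```text
clock: 4.2
tool_pos: [589.9, -202.9, 99.2]
tcp_rot: [0.0, 0.987, 0.158, -0.0]
contact_force: [-1.3, -1.2, 0.4]
gripper_width: 0.003
grasp_force: 0.7
```

```bash
python3 go.py -65 55;python3 - <<'E'
from cell import env; from h import *
b=snap(env,'side','s2')
cv2.imwrite('pics/c2.png',cv2.resize(b['frame'][190:330,330:470],(560,560),interpolation=cv2.INTER_CUBIC)[:,:,::-1])
E
```

```text
4.2 [ 589.9 -202.9   99.2] boxframe 2.121102948761711 -0.5133690178661092 54.237101718924166 F [-1.3 -1.2  0.4] w 0.0029426420878173342 j [-0.16  0.6   0.6   1.82 -0.43  0.86 -0.61]
shift [-67.1   0.5  -0.8] turn [-0.    0.01  0.05]
```

View pics/c2.png

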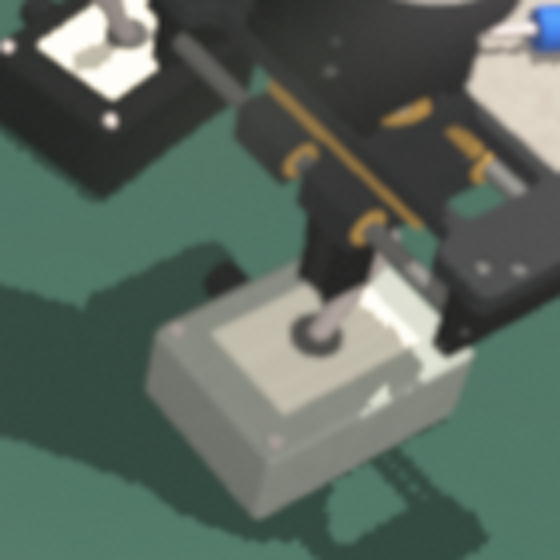

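The lever now leans right, to +x: its base is at crop (318,333) and its tip near (375,270). So it has flipped over. I'll back off and rise.

Emit:
send_rows([
  [[-0.015,0,0,0,0,0],[-0.03,0,0,0,0,0],[-0.045,0,0,0,0,0],[-0.065,0,0,0,0,0],[-0.065,0,-0.03,0,0,0],[-0.065,0,-0.07,0,0,0],[-0.065,0,-0.12,0,0,0],[-0.065,0,-0.14,0,0,0]],
])

```text
clock: 5.05
tool_pos: [526.9, -226.1, 244.0]
tcp_rot: [0.001, 0.988, 0.156, 0.003]
contact_force: [-0.1, -0.1, 0.1]
gripper_width: 0.005
grasp_force: 0.0
```

Emit:
send_rows([
  [[0,0,0,0,0,0],[0,0,0,0,0,0],[0,0,0,0,0,0],[0,0,0,0,0,0],[0,0,0,0,0,0],[0,0,0,0,0,0],[0,0,0,0,0,0],[0,0,0,0,0,0]],
])

```text
clock: 5.85
tool_pos: [527.0, -223.9, 239.4]
tcp_rot: [-0.0, 0.988, 0.157, -0.0]
contact_force: [-0.3, 0.1, 0.1]
gripper_width: 0.001
grasp_force: 0.0
```

```bash
python3 - <<'E'
from cell import env; from h import *
b=snap(env,'side','s3');print(env.state()['contact_force'])
f=lambda I:cv2.resize(I,(400,400),interpolation=cv2.INTER_CUBIC)
cv2.imwrite('pics/c3.png',np.hstack([f(b['frame'][190:330,330:470]),f(b['frame'][115:175,295:355])])[:,:,::-1])
ux=np.array([np.cos(.317),np.sin(.317),0]);P=np.array([588,-204,45.])
for n,s in(('flipped',1),('start',-1)): print(n,((proj(b,P+s*27*ux+[0,0,54])-[330,190])*400/140).round())
E
```

```text
[ 0.41088199  0.13281413 -0.34310595]
flipped [275. 165.]
start [201. 203.]
```

View pics/c3.png

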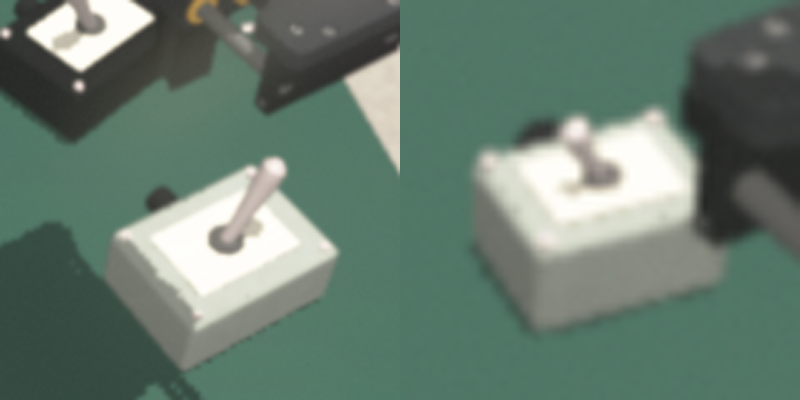

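The lever tip is at crop (273,167), and the predicted flipped position is (275,165). The lamp lever still leans to its first side, and the arm touches nothing.

```bash
python3 -c "
from cell import env
print(env.close_job())"
```

```text
the job is handed in; nothing more can be done
None
```

I flipped the long lever on the larger grey box to its far position, left the lamp's lever in its first position, moved the arm clear and handed the job in; no verdict came back.

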